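Hold the cast pestle holder against the spice caddy for screwing

ROBOT

A 6-joint arm with a two-finger parallel gripper is mounted at the origin on the work surface. World frame = base frame: x ahead of the robot, y to its left, z up, the work surface at z = 0. Lengths are in m, angles in degrees, forces in N, time in s.
With the tool pointing down it reaches from about 0.325 to 0.9 m from the base axis. Payload 6.1 kg.
Tool frame: the origin (TCP) lies at the very end of the fingers, on their centre line; the grasp point (between the pads) lies 19 mm behind it; z points along the fingers, y is the line along which they close (so a half turn about z gives the same grasp; the last joint's range is limited). The gripper opens to 87 mm and grips with 3 to 60 N. Pads are 19 mm wide; open, the fingers measure 117 mm over their backs; the gripper's body (75 mm by 190 mm) begins 51 mm behind the grasp point.
Start: joints at [56.316, 12.628, 87.462, -0, 79.91, -7.225], TCP at [0.278, 0.56, 0.223] pointing down, gripper open.
Joint ranges: [-170.65, 170.65], [-52.31, 119.04], [5.05, 147.46], [-71.25, 251.25], [11.57, 151.72], [-153.62, 153.62]. Speed limits (degrees/s): [147.25, 147.25, 172.46, 180, 180, 180].

INTERFACE

Orientations are given as a 3x3 rotation matrix whose columns are the frame's x, y, z axes.
In Python, from bench import ctrl gives the robot as it stands. The module is installed in compiled form; this text tells all that it offers.
- The arm moves only by the tool apply_moves, never from a script. Its argument "motion" is a list of rows, each an object with "linear": the shift along the tool's x, y, z in cm, a list of three; "twist": the turn, a rotation vector about the tool's x, y, z in rad, a list of three; "hand": the gripper command: -1 is fully open, 1 is shut, values between are in proportion. A call has 1 to 5 rows; each row is the pose to reach, as a shift and turn from the pose commanded when the call began, along the tool's axes at that moment; what a row does not reach only later rows make up. A row lasts 1/8 s, in which the tool goes at most 62.5 mm and 10.7 degrees, less where a joint would pass 70% of its speed; a pose out of reach is approached as far as the arm can. A call with a gripper value outside its range is refused whole. The fingers move at their own pace and stop on an object; the grip force is fixed at half the most. Time passes only in rows, so rows that repeat a pose let the fingers close. It gives the time, the measured TCP pose, the force, the opening and the grip force at its end, in the units of the state.
- ctrl.state(): the state, without advancing time (a new reading comes with each control period).
- ctrl.grab_frame(name): name is "scene" or "top"; returns the picture (400x640x3 uint8, red, green, blue); there is no depth.
- ctrl.camera_params(name): a dict with "fx", "fy", "cx", "cy" (pixels), "R" (3x3) and "t" (3): a world point X has camera coordinates R X + t. Camera axes: x right, y down, z forward; pixel columns grow to the right and rows downward; lengths in m; the calibration is good to about 2 mm. A picture is of the moment at which its call begins. camera_params takes no time and is no camera call.
- ctrl.job_done(): hands the job in; it is judged then, once.
The state is a dict: "clock": time; "q": joint angles; "qd": joint speeds; "effort": joint torques, N m; "tcp_pos": TCP position; "tool_rot": TCP orientation; "ft_force": force on the tool from outside, world axes, zero at the start; "wrist_torque": the same for the moment, N m; "finger_gap": finger opening in m; "gripper_force": force on a finger pad.
Only numpy, scipy, OpenCV 4.12 (cv2) and the standard library are available. Lean on these libraries where they do the work, as an engineer would, in place of code of your own. Each camera call takes 0.05 s, during which the arm holds its last target. There are 200 camera calls.

TASK

Lift the terracotta-coloured pestle holder out of the lower half of its plaster mould, carry it to the blue spice caddy and press its screw flange flat against the outside of the caddy's room-side board, between the two strips of yellow tape and with the flange's top edge flush with the top of the board, so that I can screw it on. Bring it up to the board slowly, without ramming it, then keep up a steady push of about 12 N, anywhere from 6 to 20, for at least three seconds and on to the end; do not let go: you finish while still holding and pressing it there. Leave everything else on the ledge where it is.

Things in the scene. Friction and masses are not known exactly. Their poses are not given: they have to be found in the camera images.
- holder: Terracotta-coloured rigid casting, 130 g, upright. Origin: centre of the flat back face of its screw flange; +x out along the neck to the ring, y across, z up. Flange 8 thick, 64 wide, 52 high. Neck 14 wide (y), 36 high, x 8 to 52. Ring 52 outside, 38 bore, 36 high, centre x = 78. All are centred on z = 0: in the mould, its top face is at the holder's z = 0.
- neck (a point): Middle of the holder's neck, 30 in front of the flange's back, at mid height; axes as the holder's. The flat neck sides are the place to grip, fingers closing along y. While the holder is in the mould this point is level with the mould's top face and only the upper 18 of the neck stands clear; no finger fits below that face.
- mould: Lower half of the plaster mould, light grey block 144 (x) x 100 (y) x 46 high, fixed. Origin: centre of its underside. The holder sits in its cavity with about 1.5 play all round, 18 deep (26 at the flange), neck along x, flange back at x = -52. It may stand left or right of the caddy, the upper half in the other place.
- caddy: Blue painted birch spice caddy, open box 100 (x) x 220 (y) x 75 high, walls 12, tins inside lower than its top; fixed, rigid. Origin: centre of its underside; +x points to the room, away from the robot: the holder is pressed on from the far side, towards the robot. Two yellow tapes 12 wide run up its +x board and over its top edge, inner edges 72 apart.
- spot (a point): Where the holder goes: point on the outer face of the caddy's +x board, midway between the tapes, 26 below the board's top edge and 49 above the ledge. x straight out of the board, y along it, z up. The holder is right when its origin and axes coincide with these; the flange's lower edge is then 23 above the ledge.
- mould_top: The upper half of the mould, a light grey plaster block 144 x 100 x 46 high lying loose with its empty cavity up, 0.95 kg. Origin: centre of its underside. Leave alone.
- molcajete: Dark basalt three-legged mortar, 176 across, 107 high (the pestle in it reaches about 155), 2.6 kg. Origin: centre of its underside. Leave alone.
- egg_ring: Steel egg ring, 92 across, 18 high, with a small wire handle. Origin: centre of its underside. Leave alone.
- jar: Frosted glass jar with its cork in, 80 across, 136 high. Origin: centre of its underside. Leave alone.
- spoon_rest: Green ceramic spoon rest, a dish 100 across and 14 high with a flat handle reaching 113 along its -x. Origin: centre of the dish's underside. Leave alone.
- screwdriver: The person's screwdriver, lying flat, about 200 long. Leave alone.
- screw_dish: Small white dish with brass screws, 72 across, 30 high. Origin: centre of its underside. Leave alone.

How it is judged (in metres and radians):
On the way, in this order (a step that is already met when the one before it is completed fails the run):
1. the holder has been lifted clear of the mould in the fingers (height (world z) of holder above 0.085 m and contact force between the fingers and holder above 3 N and contact force between holder and mould below 0.1 N), for 0.2 s.
2. the holder is held in place on the board and pressed with 6 to 20 N for 3 s on end (x of holder in the frame of spot between -0.004 and 0.004 m and y of holder in the frame of spot between -0.004 and 0.004 m and z of holder in the frame of spot between -0.004 and 0.004 m and angle between the x axis of holder and the x axis of spot, either way round below 0.07 rad and angle between the z axis of holder and the z axis of spot, either way round below 0.07 rad and contact force between holder and caddy between 6 and 20 N and contact force between the fingers and holder above 3 N and contact force between holder and mould below 0.1 N), for 3 s.
At the end, for the whole second after the job is handed in: Gripped in the fingers, out of the mould, the flange lies flat on the board (4 mm, 0.07 rad), within 4 mm of midway between the tapes and of flush with the board's top edge, pressed on with 6 to 20 N through the last second, after 3 s on end of the same; nothing else shifted over 15 mm (all of step 2); the arm keeps its last pose, push and grip.
It fails at once if the holder is rammed against the caddy (over 60 N) (contact force between holder and caddy above 60 N).
It fails at once if something else on the ledge is shifted by more than 15 mm (distance of any of molcajete, egg_ring, jar, spoon_rest, mould_top, screwdriver, screw_dish from where it was at the start of the episode above 0.015 m).
It also fails if it takes over 64 s, if anything falls off the work surface, if the arm or the gripper's body presses on something with over 40 N, if the wrist force passes 120 N, or if a joint passes its speed limit or range.

## Working session

There is one attempt and no reset: what is moved stays moved. The work goes in short steps, Python scripts to look and compute and a tool call to move; the robot and the scene stay as the last step left them, time stands still between calls to the robot, and variables do not carry over. Pictures are saved under pics/ and viewed, at most 10 in all, crops included, and the job is handed in when it is done.

Besides the shell and the picture viewer there is one more tool, called after "Call:" by a JSON object that holds its "api" and its "payload", one argument or row to a line. apply_moves: Moves the arm, as the interface text tells. Its arguments: {"type":"object","properties":{"motion":{"type":"array","items":{"type":"object","properties":{"linear":{"type":"array","items":{"type":"number"}},"twist":{"type":"array","items":{"type":"number"}},"hand":{"type":"number"}}}}},"required":["motion"]}

```bash
mkdir -p pics
python3 - <<'E'
from bench import ctrl
import cv2,numpy as np
for n in("scene","top"):
    im=ctrl.grab_frame(n); cv2.imwrite(f"pics/{n}0.png",im[:,:,::-1])
    print(n,{k:np.round(v,4).tolist() for k,v in ctrl.camera_params(n).items()})
s=ctrl.state();print(s)
E
```

```text
scene {'fx': 413.5233, 'fy': 413.5233, 'cx': 315.7941, 'cy': 202.6221, 'R': [[-0.5795, 0.8149, -0.0133], [0.6077, 0.4211, -0.6733], [-0.543, -0.3983, -0.7393]], 't': [0.3441, -0.3104, 1.4616]}
top {'fx': 429.6275, 'fy': 429.6275, 'cx': 312.1674, 'cy': 194.2618, 'R': [[0.0196, -0.9998, 0.0091], [-0.9991, -0.0199, -0.0383], [0.0384, -0.0084, -0.9992]], 't': [-0.0123, 0.58, 1.3037]}
{'clock': 0.1, 'q': array([ 5.63140722e+01,  1.26724947e+01,  8.75184606e+01,  7.09395330e-05,
        7.99115157e+01, -7.22482481e+00]), 'qd': array([ 0.04395665, -0.11296735, -0.22364304,  0.12040985, -0.06184936,
       -0.01432911]), 'effort': array([-7.04620925e-05, -4.95942485e+01, -3.88522017e+01,  7.01516820e-02,
        5.14102844e-02, -3.74813976e-05]), 'tcp_pos': array([0.27818092, 0.55905099, 0.22153443]), 'tool_rot': array([[-8.95236861e-01,  4.45589470e-01, -9.92963007e-04],
       [ 4.45590519e-01,  8.95235654e-01, -1.48747991e-03],
       [ 2.26130503e-04, -1.77410175e-03, -9.99998401e-01]]), 'ft_force': array([-1.15106487, -0.39985923, -0.00826813]), 'wrist_torque': array([ 0.02021301,  0.01282722, -0.04231056]), 'gripper_force': 0.0, 'finger_gap': 0.0868820127667272}
```

View pics/scene0.png

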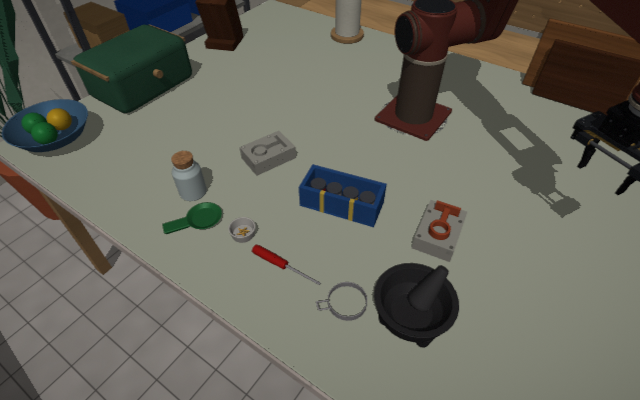

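View pics/top0.png

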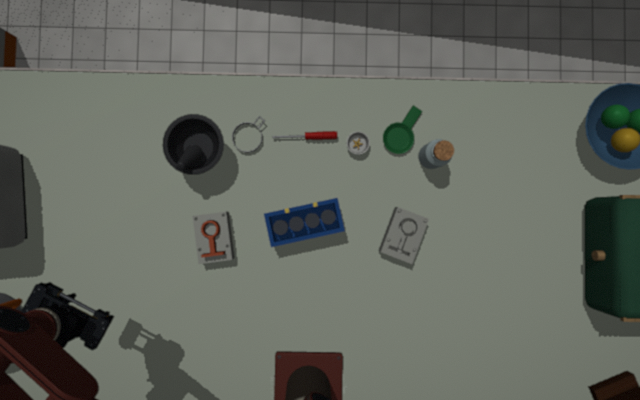

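The top view has the holder in its mould near (212,238) and the caddy near (305,222) with tapes at (287,211) and (315,206). The upper mould half is near (403,237), the mortar at (193,145) and the egg ring at (248,137).

```bash
cat > h.py <<'E'
from bench import ctrl
import cv2,numpy as np
def cast(n,uv,z):
    p=ctrl.camera_params(n);R=np.array(p["R"]);t=np.array(p["t"]);uv=np.atleast_2d(uv).astype(float)
    d=np.c_[(uv[:,0]-p["cx"])/p["fx"],(uv[:,1]-p["cy"])/p["fy"],np.ones(len(uv))]@R
    C=-R.T@t; return C+d*((z-C[2])/d[:,2])[:,None]
def proj(n,X):
    p=ctrl.camera_params(n);c=np.atleast_2d(X)@np.array(p["R"]).T+np.array(p["t"])
    return np.c_[c[:,0]/c[:,2]*p["fx"]+p["cx"],c[:,1]/c[:,2]*p["fy"]+p["cy"]]
def hsv(im): return cv2.cvtColor(im,cv2.COLOR_RGB2HSV)
def biggest(m):
    k,l,s,c=cv2.connectedComponentsWithStats(m.astype(np.uint8));i=1+np.argmax(s[1:,4]);return l==i
def rect(m,n,z):
    vu=np.argwhere(m);P=cast(n,vu[:,::-1],z)[:,:2].astype(np.float32)
    return P,cv2.minAreaRect(P)
E
python3 - <<'E'
from h import *
for n in("top","scene"):
    p=ctrl.camera_params(n);print(n,'C',-np.array(p["R"]).T@p["t"])
    im=cv2.imread(f"pics/{n}0.png")[:,:,::-1].copy();h=hsv(im);H,S,V=[h[:,:,i].astype(int) for i in range(3)]
    reg=np.zeros(H.shape,bool)
    if n=="top": reg[180:280,180:360]=1
    else: reg[150:270,280:480]=1
    o=biggest(reg&(H<14)&(S>120)&(V>70)); b=reg&(H>100)&(H<128)&(S>110); b=biggest(b)
    y=reg&(H>15)&(H<35)&(S>110)&(V>90)
    print('orange',o.sum(),'blue',b.sum())
    P,r=rect(o,n,.064);print('holder rect',r,P.mean(0),cv2.boxPoints(r).tolist())
    P,r=rect(b|y,n,.075);print('caddy rect',r,cv2.boxPoints(r).tolist())
    k,l,s,c=cv2.connectedComponentsWithStats(y.astype(np.uint8))
    for i in range(1,k): print('tape',s[i],c[i],cast(n,c[i],.075))
    x0,y0=(180,180) if n=="top" else (290,150)
    cr=im[y0:y0+100,x0:x0+180];cv2.imwrite(f"pics/{n}c.png",cv2.resize(cr,None,fx=4.4,fy=4.4,interpolation=cv2.INTER_CUBIC)[:,:,::-1])
E
```

```text
top C [0.52956565 0.01018704 1.32501991]
orange 232 blue 1744
holder rect ((0.4432815909385681, 0.28806668519973755), (0.10188765823841095, 0.06110525503754616), 1.682154893875122) [0.43631902 0.29230905] [[0.3914628326892853, 0.31711068749427795], [0.3932565748691559, 0.2560317814350128], [0.49510034918785095, 0.25902268290519714], [0.49330660700798035, 0.3201015889644623]]
caddy rect ((0.4963521659374237, 0.02184157818555832), (0.09780718386173248, 0.21651501953601837), 13.477954864501953) [[0.4235636591911316, 0.11571961641311646], [0.4740270972251892, -0.09483250230550766], [0.5691406726837158, -0.07203646004199982], [0.5186772346496582, 0.1385156512260437]]
tape [314 203   3   4  11] [314.90909091 204.36363636] [[ 0.54841166 -0.00885605  0.075     ]]
tape [285 209   4   4  12] [286.5        210.33333333] [[0.52944287 0.07335918 0.075     ]]
scene C [1.18175798 0.4324758  0.87609256]
orange 542 blue 2641
holder rect ((0.45194190740585327, 0.294158011674881), (0.1260802149772644, 0.06288076192140579), 8.260452270507812) [0.4455803 0.2946456] [[0.38503867387771606, 0.31621503829956055], [0.394072949886322, 0.253986656665802], [0.5188451409339905, 0.2721009850502014], [0.5098108649253845, 0.33432936668395996]]
caddy rect ((0.5283503532409668, 0.035769782960414886), (0.15891101956367493, 0.22807550430297852), 13.490358352661133) [[0.42448416352272034, 0.1281256079673767], [0.4776900112628937, -0.09365709125995636], [0.6322165727615356, -0.056586042046546936], [0.5790107250213623, 0.16519665718078613]]
tape [320 190   5  23  72] [321.26388889 200.16666667] [[0.5779638  0.00766095 0.075     ]]
tape [348 199   9  22  92] [350.60869565 208.65217391] [[0.55925115 0.08699831 0.075     ]]
```

View pics/topc.png

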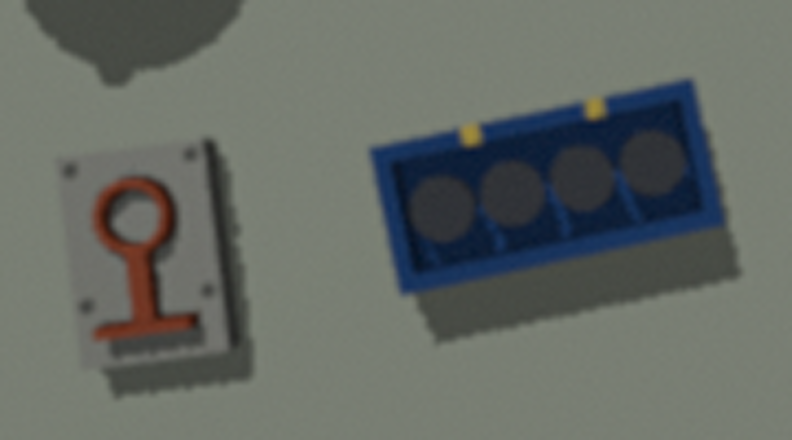

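View pics/scenec.png

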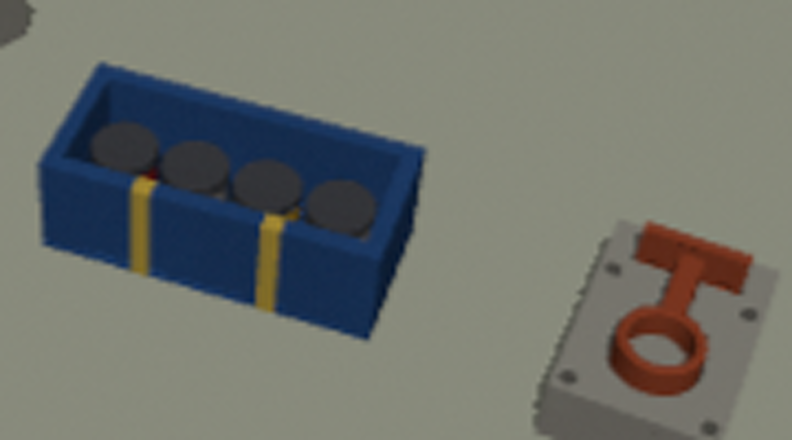

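The top crop shows the ring centre at crop (134,217), the flange centre at about (147,327), and the caddy corners at (371,149), (692,80), (722,222) and (404,293). The tapes are at (471,135) and (595,108). The scene crop shows the same layout from the room side. Next I'll refine these values.

Run:
```python
from h import *
f=lambda c:(np.array(c,float)+.5)/4.4-.5+180
# crop-based
cor=cast("top",f([[371,149],[692,80],[722,222],[404,293]]),.075)[:,:2]; print("caddy corners",cor.round(4).tolist(),cor.mean(0))
for a,b in((0,1),(3,2),(3,0),(2,1)): d=cor[b]-cor[a];print(np.linalg.norm(d),np.degrees(np.arctan2(d[1],d[0])))
# sub-pixel masks
im=cv2.imread("pics/top0.png")[180:280,180:360,::-1].copy()
im=cv2.resize(im,None,fx=8,fy=8,interpolation=cv2.INTER_CUBIC);h=hsv(im).astype(int);g=lambda c:(np.array(c,float)+.5)/8-.5+180
o=biggest((h[:,:,0]<16)&(h[:,:,1]>105)&(h[:,:,2]>60));b=biggest((h[:,:,0]>98)&(h[:,:,0]<128)&(h[:,:,1]>95))
y=(h[:,:,0]>15)&(h[:,:,0]<35)&(h[:,:,1]>100)&(h[:,:,2]>80)
by=(b|y); vu=np.argwhere(by);P=cast("top",g(vu[:,::-1]),.075)[:,:2].astype(np.float32);print("caddy",cv2.minAreaRect(P))
k,l,s,c=cv2.connectedComponentsWithStats(y.astype(np.uint8))
for i in range(1,k):
    if s[i,4]>200: print("tape",s[i],cast("top",g(c[i]),.075))
cs,hi=cv2.findContours(o.astype(np.uint8),cv2.RETR_CCOMP,cv2.CHAIN_APPROX_NONE)
hole=max([c for c,q in zip(cs,hi[0]) if q[3]>=0],key=len)
# outer ring part: contour pts above crop row
out=max(cs,key=len)[:,0]; e=out[out[:,1]<217/4.4*8]
for z in(.064,):
    Q=cast("top",g(e),z)[:,:2];A=np.c_[2*Q,np.ones(len(Q))];s_=np.linalg.lstsq(A,(Q**2).sum(1),rcond=None)[0];print("ring",s_[:2],"r",np.sqrt(s_[2]+(s_[:2]**2).sum()))
fl=np.argwhere(o);fl=fl[fl[:,0]>305/4.4*8];r=cv2.minAreaRect(cast("top",g(fl[:,::-1]),.072)[:,:2].astype(np.float32));print("flange",r)
ring=s_[:2];d=ring-r[0];print("len",np.linalg.norm(d),"yaw",np.degrees(np.arctan2(d[1],d[0])))
# mould top corners & scene checks
m=cast("top",f([[57,158],[208,141],[240,350],[83,370]]),.046)[:,:2];print("mould",m.round(4).tolist(),m.mean(0))
for a,b_ in((0,1),(3,2),(3,0),(2,1)): d=m[b_]-m[a];print(np.linalg.norm(d),np.degrees(np.arctan2(d[1],d[0])))
k=lambda c:(np.array(c,float)+.5)/4.4-.5+np.array([290,150])
print("scene caddy corners farR,farL,nearL..",cast("scene",k([[41,163],[382,254],[425,149],[102,64]]),.075)[:,:2].round(4).tolist())
print("scene tape at top edge L,R inner",cast("scene",k([[132,190],[154,196],[260,224],[283,231]]),.075)[:,:2].round(4).tolist())
```

```text
caddy corners [[0.519, 0.1386], [0.5688, -0.0725], [0.4754, -0.0939], [0.4248, 0.1147]] [0.4970176  0.02173276]
0.21691947080822951 -76.73980077902041
0.21467580421512222 -76.36134535929483
0.09722866412157823 14.261801548872077
0.09579739366222197 12.931989610320418
caddy ((0.4969077706336975, 0.021770857274532318), (0.10016319900751114, 0.21843981742858887), 13.280569076538086)
tape [1067  180   30   37  869] [[ 0.54867938 -0.00828721  0.075     ]]
tape [840 228  31  37 929] [[0.52957452 0.07327898 0.075     ]]
ring [0.47166445 0.29689118] r 0.025244681246505793
flange ((0.4040123522281647, 0.2864922285079956), (0.020466193556785583, 0.06547719240188599), 9.036529541015625)
len 0.06844665398789336 yaw 8.738665103254744
mould [[0.5086, 0.3529], [0.522, 0.2516], [0.3822, 0.2264], [0.3668, 0.3312]] [0.44491339 0.2905271 ]
0.10217025427346738 -82.44497058568696
0.10597060973588635 -81.69518610825352
0.143415423734535 8.702864956590883
0.14215622456349386 10.242008189399558
scene caddy corners farR,farL,nearL.. [[0.5716, -0.0708], [0.5174, 0.1394], [0.4264, 0.1178], [0.4768, -0.0925]]
scene tape at top edge L,R inner [[0.5585, -0.0113], [0.555, 0.0025], [0.5379, 0.0677], [0.5349, 0.082]]
```

```bash
cat >> h.py <<'E'
from scipy.spatial.transform import Rotation as Ro
def go(p,yaw,cmd=None):
    "shift (cm) and twist in present tool axes to TCP p, tool down, tool x opposite to direction yaw(deg)"
    s=ctrl.state();R=np.array(s["tool_rot"]);c,si=np.cos(np.radians(yaw)),np.sin(np.radians(yaw))
    T=np.array([[-c,-si,0],[-si,c,0],[0,0,-1]])
    print("shift cm",(R.T@(np.array(p)-s["tcp_pos"])*100).round(2),"twist",Ro.from_matrix(R.T@T).as_rotvec().round(4),"F",s["ft_force"].round(2),"gap",round(s["finger_gap"],4),"tcp",s["tcp_pos"].round(4),"t",s["clock"])
E
python3 -c "
from h import *
go([.424,.289,.12],8.9)"
```

```text
shift cm [-25.09 -17.66  10.18] twist [-0.0016 -0.0008 -0.6172] F [-1.15 -0.4  -0.01] gap 0.0869 tcp [0.2782 0.5591 0.2215] t 0.1
```

Call:
{"api": "apply_moves", "payload": {
  "motion": [
    {"linear":[-5,-3.5,1],"twist":[0,0,-0.12],"hand":-1},
    {"linear":[-10,-7,2],"twist":[0,0,-0.25],"hand":-1},
    {"linear":[-15,-10.6,3],"twist":[0,0,-0.37],"hand":-1},
    {"linear":[-20,-14.1,4],"twist":[0,0,-0.5],"hand":-1},
    {"linear":[-25.1,-17.7,5],"twist":[0,0,-0.617],"hand":-1}
  ]
}}

```text
clock: 0.72
tcp_pos: [0.4244, 0.288, 0.1721]
tool_rot: [[-0.987, -0.159, -0.0], [-0.159, 0.987, -0.0], [0.0, -0.0, -1.0]]
ft_force: [1.2, -0.6, 0.2]
finger_gap: 0.087
gripper_force: 0.0
```

Call:
{"api": "apply_moves", "payload": {
  "motion": [
    {"linear":[0,0,0],"twist":[0,0,0],"hand":-1},
    {"linear":[0,0,2],"twist":[0,0,0],"hand":-1},
    {"linear":[0,0,4],"twist":[0,0,0],"hand":-1},
    {"linear":[0,0,5],"twist":[0,0,0],"hand":-1},
    {"linear":[0,0,5],"twist":[0,0,0],"hand":-1}
  ]
}}

```text
clock: 1.35
tcp_pos: [0.4231, 0.2902, 0.122]
tool_rot: [[-0.988, -0.155, -0.002], [-0.155, 0.988, -0.001], [0.002, -0.0, -1.0]]
ft_force: [0.7, -0.4, -0.4]
finger_gap: 0.087
gripper_force: 0.0
```

```bash
python3 -c "
from h import *
go([.424,.289,.051],8.9)
im=ctrl.grab_frame('scene');print(proj('scene',[.424,.289,.064]))
cv2.imwrite('pics/s1.png',cv2.resize(im[150:270,370:520],None,fx=4,fy=4,interpolation=cv2.INTER_CUBIC)[:,:,::-1])"
```

```text
shift cm [-0.08 -0.13  7.1 ] twist [-0.0004 -0.0017  0.0003] F [ 0.67 -0.44 -0.39] gap 0.087 tcp [0.4231 0.2902 0.122 ] t 1.35
[[444.6245582  212.62299112]]
```

View pics/s1.png

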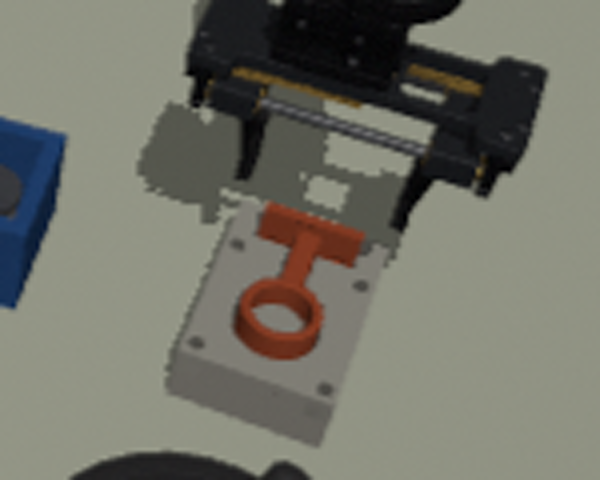

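The fingers straddle the neck, whose top is near crop (300,252), which agrees with the projected point at (298,250). Going down.

Call:
{"api": "apply_moves", "payload": {
  "motion": [
    {"linear":[-0.1,-0.1,2.5],"twist":[0,0,0],"hand":-1},
    {"linear":[-0.1,-0.1,5],"twist":[0,0,0],"hand":-1},
    {"linear":[-0.1,-0.1,6.5],"twist":[0,0,0],"hand":-1},
    {"linear":[-0.1,-0.1,7.2],"twist":[0,0,0],"hand":-1},
    {"linear":[-0.1,-0.1,7.2],"twist":[0,0,0],"hand":-1}
  ]
}}

```text
clock: 2.02
tcp_pos: [0.4253, 0.2892, 0.0508]
tool_rot: [[-0.988, -0.155, 0.0], [-0.155, 0.988, 0.0], [-0.0, 0.0, -1.0]]
ft_force: [0.7, -0.4, 0.1]
finger_gap: 0.0869
gripper_force: 0.0
```

Call:
{"api": "apply_moves", "payload": {
  "motion": [
    {"linear":[0,0,0],"twist":[0,0,0],"hand":1},
    {"linear":[0,0,0],"twist":[0,0,0],"hand":1},
    {"linear":[0,0,0],"twist":[0,0,0],"hand":1},
    {"linear":[0,0,0],"twist":[0,0,0],"hand":1},
    {"linear":[0,0,0],"twist":[0,0,0],"hand":1}
  ]
}}

```text
clock: 2.65
tcp_pos: [0.4251, 0.2891, 0.0507]
tool_rot: [[-0.988, -0.155, 0.0], [-0.155, 0.988, 0.0], [-0.0, 0.0, -1.0]]
ft_force: [0.3, 0.7, 0.0]
finger_gap: 0.0452
gripper_force: 0.0
```

Call:
{"api": "apply_moves", "payload": {
  "motion": [
    {"linear":[0,0,0.2],"twist":[0,0,0],"hand":1},
    {"linear":[0,0,0.2],"twist":[0,0,0],"hand":1},
    {"linear":[0,0,0.2],"twist":[0,0,0],"hand":1},
    {"linear":[0,0,0.2],"twist":[0,0,0],"hand":1},
    {"linear":[0,0,0.2],"twist":[0,0,0],"hand":1}
  ]
}}

```text
clock: 3.28
tcp_pos: [0.4252, 0.2894, 0.0487]
tool_rot: [[-0.988, -0.155, 0.0], [-0.155, 0.988, 0.001], [-0.0, 0.001, -1.0]]
ft_force: [0.5, 2.5, -2.0]
finger_gap: 0.0137
gripper_force: 30.0
```

Call:
{"api": "apply_moves", "payload": {
  "motion": [
    {"linear":[0,0,0],"twist":[0,0,0],"hand":1},
    {"linear":[0,0,0],"twist":[0,0,0],"hand":1},
    {"linear":[0,0,0],"twist":[0,0,0],"hand":1}
  ]
}}

```text
clock: 3.65
tcp_pos: [0.4252, 0.2893, 0.0487]
tool_rot: [[-0.988, -0.155, 0.0], [-0.155, 0.988, 0.001], [-0.0, 0.001, -1.0]]
ft_force: [0.2, 4.2, -1.5]
finger_gap: 0.0138
gripper_force: 30.0
```

Call:
{"api": "apply_moves", "payload": {
  "motion": [
    {"linear":[0,0.1,-0.5],"twist":[0,0,0],"hand":1},
    {"linear":[0,0.1,-1.5],"twist":[0,0,0],"hand":1},
    {"linear":[0,0.1,-3],"twist":[0,0,0],"hand":1},
    {"linear":[0,0.1,-5],"twist":[0,0,0],"hand":1},
    {"linear":[0,0.1,-7],"twist":[0,0,0],"hand":1}
  ]
}}

```text
clock: 4.28
tcp_pos: [0.4252, 0.2898, 0.1204]
tool_rot: [[-0.988, -0.155, 0.001], [-0.155, 0.988, -0.0], [-0.001, -0.0, -1.0]]
ft_force: [-0.4, 0.3, -2.5]
finger_gap: 0.0137
gripper_force: 30.0
```

Call:
{"api": "apply_moves", "payload": {
  "motion": [
    {"linear":[0,0,-3],"twist":[0,0,0],"hand":1},
    {"linear":[0,0,-6],"twist":[0,0,0],"hand":1},
    {"linear":[0,0,-8],"twist":[0,0,0],"hand":1},
    {"linear":[0,0,-8],"twist":[0,0,0],"hand":1},
    {"linear":[0,0,-8],"twist":[0,0,0],"hand":1}
  ]
}}

```text
clock: 4.9
tcp_pos: [0.4246, 0.2897, 0.1982]
tool_rot: [[-0.988, -0.154, -0.001], [-0.154, 0.988, -0.0], [0.001, -0.0, -1.0]]
ft_force: [-0.0, 0.3, -2.4]
finger_gap: 0.0138
gripper_force: 30.0
```

```bash
python3 -c "
from h import *
go([.615,.0515,.20],13.4)
im=ctrl.grab_frame('scene')
u,v=proj('scene',ctrl.state()['tcp_pos'])[0].astype(int);print(u,v)
cv2.imwrite('pics/s2.png',cv2.resize(im[v-60:v+60,u-75:u+75],None,fx=5,fy=5,interpolation=cv2.INTER_CUBIC)[:,:,::-1])"
```

```text
shift cm [-15.14 -26.47  -0.18] twist [-0.0004 -0.0007 -0.0788] F [-0.02  0.3  -2.4 ] gap 0.0138 tcp [0.4246 0.2897 0.1982] t 4.9
457 175
```

View pics/s2.png

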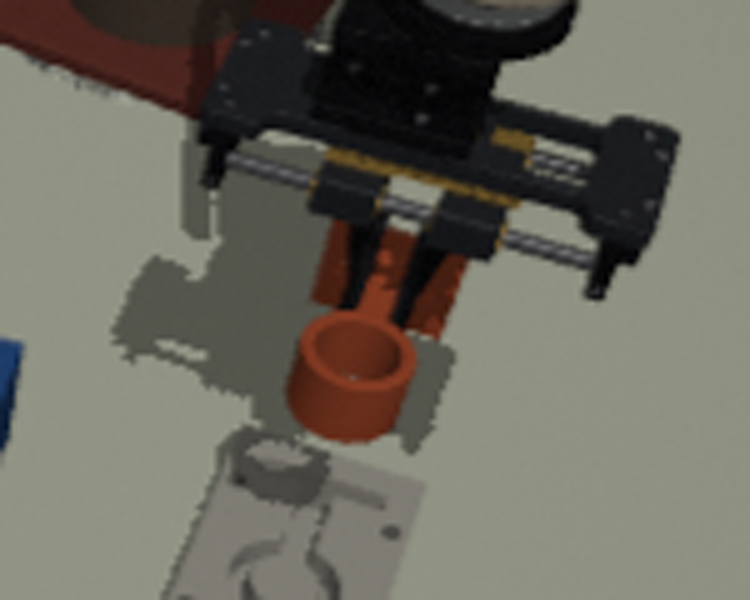

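The holder is held upright, with its ring top centre near crop (358,348). I'll carry it over to a stand-off in front of the board.

Call:
{"api": "apply_moves", "payload": {
  "motion": [
    {"linear":[-2,-4,0],"twist":[0,0,0],"hand":1},
    {"linear":[-5,-9,0],"twist":[0,0,-0.02],"hand":1},
    {"linear":[-8,-14,0],"twist":[0,0,-0.04],"hand":1},
    {"linear":[-11,-19,0],"twist":[0,0,-0.06],"hand":1},
    {"linear":[-13.5,-23.5,0],"twist":[0,0,-0.079],"hand":1}
  ]
}}

```text
clock: 5.58
tcp_pos: [0.595, 0.0768, 0.1971]
tool_rot: [[-0.973, -0.232, -0.002], [-0.232, 0.973, -0.0], [0.002, 0.0, -1.0]]
ft_force: [0.2, 0.3, -1.3]
finger_gap: 0.0135
gripper_force: 30.0
```

Call:
{"api": "apply_moves", "payload": {
  "motion": [
    {"linear":[-1.5,-3,0],"twist":[0,0,0],"hand":1},
    {"linear":[-1.6,-3,0],"twist":[0,0,0],"hand":1},
    {"linear":[-1.6,-3,0],"twist":[0,0,0],"hand":1}
  ]
}}

```text
clock: 5.95
tcp_pos: [0.6162, 0.0536, 0.1972]
tool_rot: [[-0.973, -0.232, -0.003], [-0.232, 0.973, 0.001], [0.003, 0.001, -1.0]]
ft_force: [0.1, -0.4, -1.1]
finger_gap: 0.0138
gripper_force: 30.0
```

```bash
python3 -c "
from h import *
go([.615,.0515,.0517],13.4)
"
```

```text
shift cm [ 0.13 -0.2  14.55] twist [ 0.0011 -0.0026  0.0002] F [ 0.13 -0.43 -1.06] gap 0.0138 tcp [0.6162 0.0536 0.1972] t 5.95
```

Call:
{"api": "apply_moves", "payload": {
  "motion": [
    {"linear":[0.1,-0.2,3],"twist":[0,0,0],"hand":1},
    {"linear":[0.1,-0.2,7],"twist":[0,0,0],"hand":1},
    {"linear":[0.1,-0.2,11],"twist":[0,0,0],"hand":1},
    {"linear":[0.1,-0.2,13.5],"twist":[0,0,0],"hand":1},
    {"linear":[0.1,-0.2,14.5],"twist":[0,0,0],"hand":1}
  ]
}}

```text
clock: 6.58
tcp_pos: [0.6143, 0.0525, 0.0514]
tool_rot: [[-0.972, -0.234, -0.004], [-0.234, 0.972, 0.0], [0.004, 0.001, -1.0]]
ft_force: [-0.5, 0.6, -0.7]
finger_gap: 0.014
gripper_force: 30.0
```

Call:
{"api": "apply_moves", "payload": {
  "motion": [
    {"linear":[0,0,0],"twist":[0,0,0],"hand":1},
    {"linear":[0,0,0],"twist":[0,0,0],"hand":1}
  ]
}}

```text
clock: 6.82
tcp_pos: [0.6177, 0.0514, 0.0553]
tool_rot: [[-0.973, -0.233, 0.003], [-0.233, 0.973, -0.0], [-0.002, -0.001, -1.0]]
ft_force: [0.1, 0.5, -0.5]
finger_gap: 0.0136
gripper_force: 30.0
```

```bash
python3 -c "
from h import *
go([.615,.0515,.0517],13.4)
for n,(u,v) in dict(scene=(350,215),top=(290,190)).items():
    im=ctrl.grab_frame(n);cv2.imwrite(f'pics/{n}3full.png',im[:,:,::-1])
    cv2.imwrite(f'pics/{n}3.png',cv2.resize(im[v-50:v+50,u-60:u+60],None,fx=6,fy=6,interpolation=cv2.INTER_CUBIC)[:,:,::-1])
"
```

```text
shift cm [0.26 0.08 0.36] twist [-0.0007  0.0024  0.0008] F [ 0.15  0.5  -0.45] gap 0.0136 tcp [0.6177 0.0514 0.0553] t 6.825
```

View pics/scene3.png

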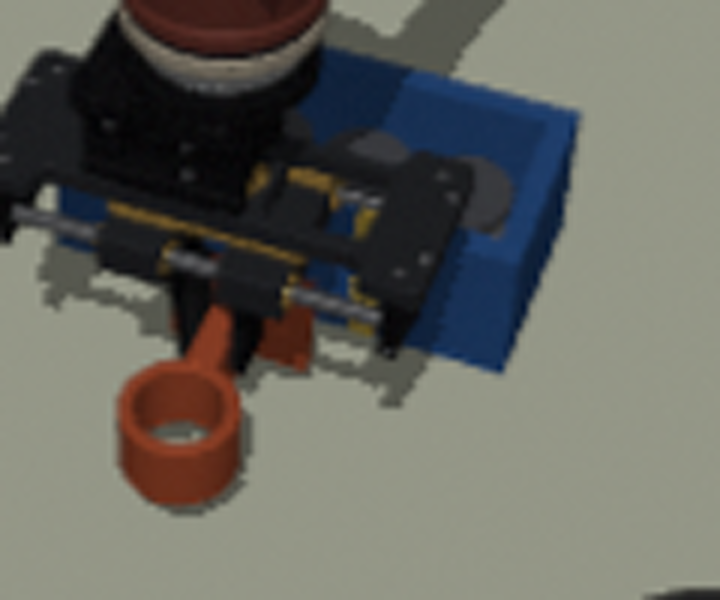

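The scene crop shows the ring's top rim spanning crop x 120–241 and y 361–457, centred near (180,409). The flange's right edge is at (310,330) and the right tape is just visible at (365,325). I'll fit the ring in both views.

```bash
cat > ring.py <<'E'
from h import *
def ringpos(im,n,z,b):
    u0,v0,u1,v1=b; c=cv2.resize(im[v0:v1,u0:u1],None,fx=8,fy=8,interpolation=cv2.INTER_CUBIC);h=hsv(c).astype(int)
    o=biggest((h[:,:,0]<16)&(h[:,:,1]>105)&(h[:,:,2]>60))
    cs,hi=cv2.findContours(o.astype(np.uint8),cv2.RETR_CCOMP,cv2.CHAIN_APPROX_NONE)
    return [(np.array(q[:,0],float)+.5)/8-.5+[u0,v0] for q in cs if len(q)>60],hi
def circ(Q):
    s=np.linalg.lstsq(np.c_[2*Q,np.ones(len(Q))],(Q**2).sum(1),rcond=None)[0];return s[:2],np.sqrt(s[2]+(s[:2]**2).sum())
E
python3 - <<'E'
from ring import *
s=ctrl.state();z=s["tcp_pos"][2]-.0027+.018;print(s["tcp_pos"],z)
f=lambda c:(np.array(c,float)+.5)/6-.5+[290,165]
print("scene ring rim L,R,top",cast("scene",f([[120,409],[241,409],[180,361],[180,457]]),z).round(4).tolist(),cast("scene",f([180,409]),z))
im=cv2.imread("pics/top3full.png")[:,:,::-1].copy()
C,_=ringpos(im,"top",z,(250,130,330,215))
e=max(C,key=len);lo=e[:,1].min();print("orange extent",e.min(0),e.max(0))
for k in(6,9,11):
    Q=cast("top",e[e[:,1]<lo+k],z)[:,:2];print("top ring",circ(Q))
tcp=s["tcp_pos"][:2]
E
```

```text
[0.61786061 0.05113747 0.05533616] 0.07063615733099249
scene ring rim L,R,top [[0.6809, 0.0443, 0.0706], [0.6525, 0.0852, 0.0706], [0.6459, 0.0499, 0.0706], [0.687, 0.0787, 0.0706]] [[0.66680718 0.06457444 0.07063616]]
orange extent [269.9375 151.6875] [308.5625 177.4375]
top ring (array([0.61041374, 0.06753984]), np.float64(0.09362913228333634))
top ring (array([0.63247405, 0.06719586]), np.float64(0.07378564103773964))
top ring (array([0.64056565, 0.06722534]), np.float64(0.06695001766297921))
```

View pics/top3.png

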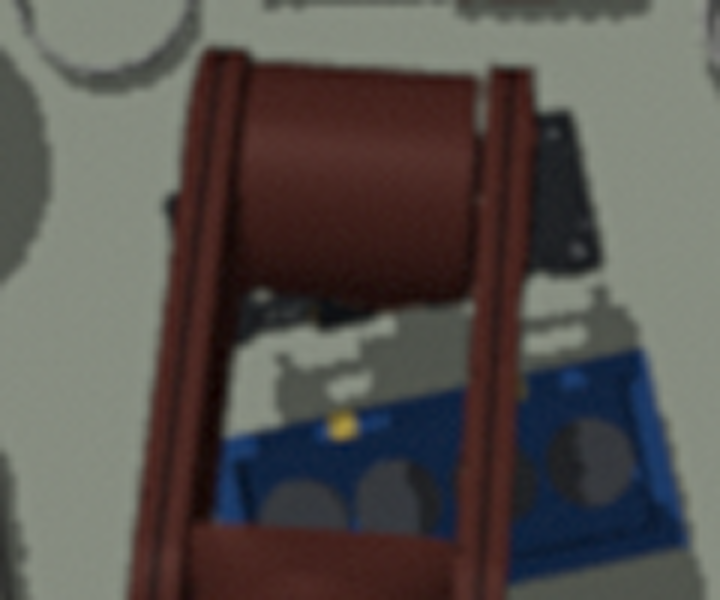

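The top view is occluded by the arm and shows only the left tape, at crop (343,425). The scene view puts the lateral offset within about 1 mm, so I'll correct the height and close in.

Call:
{"api": "apply_moves", "payload": {
  "motion": [
    {"linear":[0.3,0,0.35],"twist":[0,0,0],"hand":1},
    {"linear":[0.6,0,0.35],"twist":[0,0,0],"hand":1},
    {"linear":[0.9,0,0.35],"twist":[0,0,0],"hand":1},
    {"linear":[1,0,0.35],"twist":[0,0,0],"hand":1},
    {"linear":[1,0,0.35],"twist":[0,0,0],"hand":1}
  ]
}}

```text
clock: 7.55
tcp_pos: [0.6069, 0.0487, 0.0502]
tool_rot: [[-0.973, -0.232, 0.0], [-0.232, 0.973, -0.0], [-0.0, -0.0, -1.0]]
ft_force: [-0.3, 0.3, -1.7]
finger_gap: 0.0137
gripper_force: 30.0
```

Call:
{"api": "apply_moves", "payload": {
  "motion": [
    {"linear":[0,0,0],"twist":[0,0,0],"hand":1},
    {"linear":[0,0,0],"twist":[0,0,0],"hand":1},
    {"linear":[0,0,0],"twist":[0,0,0],"hand":1}
  ]
}}

```text
clock: 7.92
tcp_pos: [0.607, 0.0488, 0.0502]
tool_rot: [[-0.973, -0.232, 0.0], [-0.232, 0.973, -0.0], [-0.0, -0.0, -1.0]]
ft_force: [-0.8, 0.4, -1.7]
finger_gap: 0.0137
gripper_force: 30.0
```

```bash
cat >> h.py <<'E'
def rel(yaw=13.4,spot=(.5455,.0343)):
    s=ctrl.state();u=np.array([np.cos(np.radians(yaw)),np.sin(np.radians(yaw))]);d=s["tcp_pos"][:2]-spot;F=s["ft_force"]
    print("out",d@u,"lat",d@[-u[1],u[0]],"z",s["tcp_pos"][2],"Fn",F[:2]@u,"Flat",F[:2]@[-u[1],u[0]],"Fz",F[2],"t",s["clock"])
E
python3 -c "
from h import *
rel()
go([.615,.0515,.0517],13.4)"
```

```text
out 0.06319718452806264 lat -0.00018204113518489537 z 0.05015175332318656 Fn -0.7192295352316214 Flat 0.5889196013219653 Fz -1.6663063674959866 t 7.925
shift cm [-0.84  0.08 -0.15] twist [-0.      0.      0.0004] F [-0.84  0.41 -1.67] gap 0.0137 tcp [0.607  0.0488 0.0502] t 7.925
```

Call:
{"api": "apply_moves", "payload": {
  "motion": [
    {"linear":[0.6,0,-0.15],"twist":[0,0,0],"hand":1},
    {"linear":[1.2,0,-0.15],"twist":[0,0,0],"hand":1},
    {"linear":[1.8,0,-0.15],"twist":[0,0,0],"hand":1},
    {"linear":[2.2,0,-0.15],"twist":[0,0,0],"hand":1},
    {"linear":[2.4,0,-0.15],"twist":[0,0,0],"hand":1}
  ]
}}

```text
clock: 8.55
tcp_pos: [0.5833, 0.0431, 0.0517]
tool_rot: [[-0.973, -0.232, 0.0], [-0.232, 0.973, 0.0], [-0.0, 0.0, -1.0]]
ft_force: [-0.3, -0.6, -0.6]
finger_gap: 0.0138
gripper_force: 30.0
```

Call:
{"api": "apply_moves", "payload": {
  "motion": [
    {"linear":[0,0,0],"twist":[0,0,0],"hand":1},
    {"linear":[0,0,0],"twist":[0,0,0],"hand":1},
    {"linear":[0,0,0],"twist":[0,0,0],"hand":1}
  ]
}}

```text
clock: 8.93
tcp_pos: [0.5837, 0.0432, 0.0516]
tool_rot: [[-0.973, -0.232, 0.0], [-0.232, 0.973, 0.0], [-0.0, -0.0, -1.0]]
ft_force: [0.2, -0.3, -0.3]
finger_gap: 0.0135
gripper_force: 30.0
```

```bash
python3 -c "
from h import *
rel()
im=ctrl.grab_frame('scene');u,v=345,215
cv2.imwrite('pics/s4full.png',im[:,:,::-1])
cv2.imwrite('pics/s4.png',cv2.resize(im[v-30:v+40,u-50:u+40],None,fx=8,fy=8,interpolation=cv2.INTER_CUBIC)[:,:,::-1])
"
```

```text
out 0.0392591789612199 lat -0.0002138906450851255 z 0.05164903311207878 Fn 0.1459329387867777 Flat -0.32679455552388226 Fz -0.26369998763426494 t 8.925
```

View pics/s4.png

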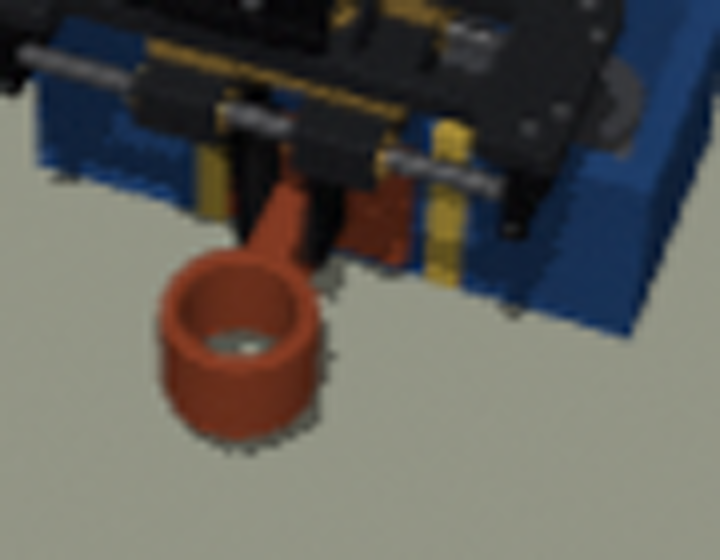

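The flange sits between the tapes, its right edge at crop x≈410 and the right tape's inner edge at x≈428. It is a few millimetres off the board, so I'll creep in at 1 mm per row.

Call:
{"api": "apply_moves", "payload": {
  "motion": [
    {"linear":[0.1,0,0],"twist":[0,0,0],"hand":1},
    {"linear":[0.2,0,0],"twist":[0,0,0],"hand":1},
    {"linear":[0.3,0,0],"twist":[0,0,0],"hand":1},
    {"linear":[0.4,0,0],"twist":[0,0,0],"hand":1},
    {"linear":[0.5,0,0],"twist":[0,0,0],"hand":1}
  ]
}}

```text
clock: 9.6
tcp_pos: [0.5787, 0.042, 0.0517]
tool_rot: [[-0.973, -0.232, 0.0], [-0.232, 0.973, 0.0], [-0.0, -0.0, -1.0]]
ft_force: [-0.3, -0.3, -1.8]
finger_gap: 0.0136
gripper_force: 30.0
```

Call:
{"api": "apply_moves", "payload": {
  "motion": [
    {"linear":[0.05,0,0],"twist":[0,0,0],"hand":1},
    {"linear":[0.1,0,0],"twist":[0,0,0],"hand":1},
    {"linear":[0.15,0,0],"twist":[0,0,0],"hand":1},
    {"linear":[0.2,0,0],"twist":[0,0,0],"hand":1}
  ]
}}

```text
clock: 10.1
tcp_pos: [0.5768, 0.0416, 0.0517]
tool_rot: [[-0.973, -0.232, 0.0], [-0.232, 0.973, 0.0], [-0.0, -0.0, -1.0]]
ft_force: [0.0, -0.3, -1.9]
finger_gap: 0.0135
gripper_force: 30.0
```

Call:
{"api": "apply_moves", "payload": {
  "motion": [
    {"linear":[0.05,0,0],"twist":[0,0,0],"hand":1},
    {"linear":[0.1,0,0],"twist":[0,0,0],"hand":1},
    {"linear":[0.1,0,0],"twist":[0,0,0],"hand":1}
  ]
}}

```text
clock: 10.48
tcp_pos: [0.5758, 0.0413, 0.0517]
tool_rot: [[-0.973, -0.232, -0.0], [-0.232, 0.973, -0.0], [0.0, -0.0, -1.0]]
ft_force: [-0.1, -1.0, -1.7]
finger_gap: 0.0134
gripper_force: 30.0
```

Run:
```python
from ring import *
rel()
im=ctrl.grab_frame("scene");cv2.imwrite("pics/s5full.png",im[:,:,::-1])
c=cv2.resize(im[185:255,295:385],None,fx=8,fy=8,interpolation=cv2.INTER_CUBIC);cv2.imwrite("pics/s5.png",c[:,:,::-1])
```

```text
out 0.03109944539416804 lat -0.00020110350469395525 z 0.0516512669856936 Fn -0.30655467172077255 Flat -0.972156117785549 Fz -1.7151122021608334 t 10.475
```

View pics/s5.png

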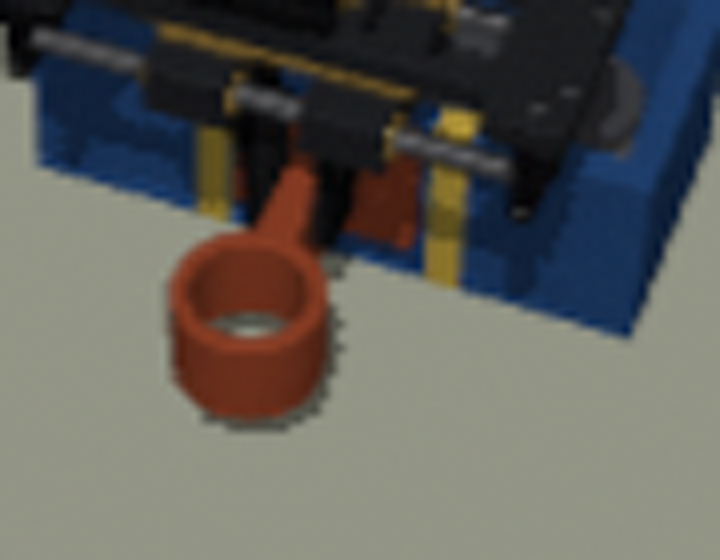

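The flange is nearly touching. Its right edge is at crop x≈416 against the tape's inner edge at 430, and on the left it is at ≈236 against 232. Allowing for parallax from the 8 mm flange, it is centred to within about 0.5 mm.

Call:
{"api": "apply_moves", "payload": {
  "motion": [
    {"linear":[0.04,0,0],"twist":[0,0,0],"hand":1},
    {"linear":[0.08,0,0],"twist":[0,0,0],"hand":1},
    {"linear":[0.1,0,0],"twist":[0,0,0],"hand":1},
    {"linear":[0.1,0,0],"twist":[0,0,0],"hand":1}
  ]
}}

```text
clock: 11.02
tcp_pos: [0.5755, 0.0412, 0.0518]
tool_rot: [[-0.973, -0.232, 0.001], [-0.232, 0.973, 0.0], [-0.001, -0.0, -1.0]]
ft_force: [3.6, 1.1, -3.6]
finger_gap: 0.0133
gripper_force: 30.0
```

Run:
```python
from h import *
rel()
a=np.radians(13.4);u=np.array([np.cos(a),np.sin(a),0]);v=np.array([-np.sin(a),np.cos(a),0]);S=np.array([.5466,.0353,.049])+.0015*u
for x,z in((0,-.026),(.008,-.026)): print("flange corner pred crop",(proj("scene",S+x*u+.032*v+[0,0,z])-[295,185])*8)
for z in(.018,-.018): print("ring top/bottom near edge", (proj("scene",S+.078*u+[0,0,z])-[295,185])*8)
```

```text
out 0.030746144179994425 lat -0.0002537181100863359 z 0.05180538749059012 Fn 3.784766113855123 Flat 0.21421816567474727 Fz -3.6428544674747436 t 11.025
flange corner pred crop [[416.136247  231.4699915]]
flange corner pred crop [[408.38198092 248.15440279]]
ring top/bottom near edge [[246.27060953 286.4487997 ]]
ring top/bottom near edge [[245.77273377 357.20865588]]
```

Contact was made gently at 3.8 N, and the predicted flange corner and ring positions match the picture. I'll build up the push.

Call:
{"api": "apply_moves", "payload": {
  "motion": [
    {"linear":[0.03,0,0],"twist":[0,0,0],"hand":1},
    {"linear":[0.06,0,0],"twist":[0,0,0],"hand":1},
    {"linear":[0.1,0,0],"twist":[0,0,0],"hand":1},
    {"linear":[0.1,0,0],"twist":[0,0,0],"hand":1}
  ]
}}

```text
clock: 11.52
tcp_pos: [0.5755, 0.0412, 0.052]
tool_rot: [[-0.973, -0.232, 0.004], [-0.232, 0.973, 0.001], [-0.004, -0.0, -1.0]]
ft_force: [7.7, 3.0, -7.5]
finger_gap: 0.0139
gripper_force: 30.0
```

```bash
python3 -c "
from h import *
rel()"
```

```text
out 0.030746965734660653 lat -0.00024013601361666265 z 0.0519610061672337 Fn 8.226251571071055 Flat 1.1045216819318389 Fz -7.459449603719478 t 11.525
```

The upward drag is relieved by a slight lowering while the push increases.

Call:
{"api": "apply_moves", "payload": {
  "motion": [
    {"linear":[0.03,0,0.02],"twist":[0,0,0],"hand":1},
    {"linear":[0.06,0,0.04],"twist":[0,0,0],"hand":1},
    {"linear":[0.06,0,0.04],"twist":[0,0,0],"hand":1},
    {"linear":[0.06,0,0.04],"twist":[0,0,0],"hand":1}
  ]
}}

```text
clock: 12.02
tcp_pos: [0.5755, 0.0412, 0.052]
tool_rot: [[-0.973, -0.232, 0.005], [-0.232, 0.973, 0.001], [-0.005, -0.0, -1.0]]
ft_force: [9.1, 2.8, -5.5]
finger_gap: 0.0138
gripper_force: 30.0
```

```bash
python3 -c "
from h import *
rel()"
```

```text
out 0.030760247268186484 lat -0.0002606342600462285 z 0.05195506948125088 Fn 9.530323278304396 Flat 0.5914777746964801 Fz -5.49815761459284 t 12.025
```

Call:
{"api": "apply_moves", "payload": {
  "motion": [
    {"linear":[0.03,0,0.02],"twist":[0,0,0],"hand":1},
    {"linear":[0.05,0,0.04],"twist":[0,0,0],"hand":1},
    {"linear":[0.05,0,0.04],"twist":[0,0,0],"hand":1},
    {"linear":[0.05,0,0.04],"twist":[0,0,0],"hand":1},
    {"linear":[0.05,0,0.04],"twist":[0,0,0],"hand":1}
  ]
}}

```text
clock: 12.65
tcp_pos: [0.5755, 0.0412, 0.0519]
tool_rot: [[-0.973, -0.232, 0.006], [-0.232, 0.973, 0.001], [-0.006, -0.0, -1.0]]
ft_force: [10.1, 3.5, -4.8]
finger_gap: 0.0137
gripper_force: 30.0
```

Call:
{"api": "apply_moves", "payload": {
  "motion": [
    {"linear":[0,0,0],"twist":[0,0,0],"hand":1},
    {"linear":[0,0,0],"twist":[0,0,0],"hand":1},
    {"linear":[0,0,0],"twist":[0,0,0],"hand":1},
    {"linear":[0,0,0],"twist":[0,0,0],"hand":1},
    {"linear":[0,0,0],"twist":[0,0,0],"hand":1}
  ]
}}

```text
clock: 13.28
tcp_pos: [0.5755, 0.0412, 0.0519]
tool_rot: [[-0.973, -0.232, 0.006], [-0.232, 0.973, 0.001], [-0.006, -0.0, -1.0]]
ft_force: [9.1, 3.2, -5.1]
finger_gap: 0.0137
gripper_force: 30.0
```

```bash
python3 -c "
from h import *
rel()"
```

```text
out 0.030767810518763046 lat -0.00026703512309550915 z 0.05193072561397988 Fn 9.633014867481236 Flat 0.9884518608917916 Fz -5.130591705443841 t 13.275
```

Call:
{"api": "apply_moves", "payload": {
  "motion": [
    {"linear":[0.03,0,0.02],"twist":[0,0,0],"hand":1},
    {"linear":[0.03,0,0.02],"twist":[0,0,0],"hand":1},
    {"linear":[0.03,0,0.02],"twist":[0,0,0],"hand":1},
    {"linear":[0.03,0,0.02],"twist":[0,0,0],"hand":1},
    {"linear":[0.03,0,0.02],"twist":[0,0,0],"hand":1}
  ]
}}

```text
clock: 13.9
tcp_pos: [0.5755, 0.0412, 0.0519]
tool_rot: [[-0.973, -0.232, 0.007], [-0.232, 0.973, 0.001], [-0.007, -0.001, -1.0]]
ft_force: [9.4, 3.7, -4.6]
finger_gap: 0.0137
gripper_force: 30.0
```

Call:
{"api": "apply_moves", "payload": {
  "motion": [
    {"linear":[0,0,0],"twist":[0,0,0],"hand":1},
    {"linear":[0,0,0],"twist":[0,0,0],"hand":1},
    {"linear":[0,0,0],"twist":[0,0,0],"hand":1},
    {"linear":[0,0,0],"twist":[0,0,0],"hand":1},
    {"linear":[0,0,0],"twist":[0,0,0],"hand":1}
  ]
}}

```text
clock: 14.52
tcp_pos: [0.5755, 0.0412, 0.052]
tool_rot: [[-0.973, -0.232, 0.007], [-0.232, 0.973, 0.001], [-0.007, -0.001, -1.0]]
ft_force: [8.9, 4.7, -5.4]
finger_gap: 0.014
gripper_force: 30.0
```

Call:
{"api": "apply_moves", "payload": {
  "motion": [
    {"linear":[0,0,0],"twist":[0,0,0],"hand":1},
    {"linear":[0,0,0],"twist":[0,0,0],"hand":1},
    {"linear":[0,0,0],"twist":[0,0,0],"hand":1},
    {"linear":[0,0,0],"twist":[0,0,0],"hand":1},
    {"linear":[0,0,0],"twist":[0,0,0],"hand":1}
  ]
}}

```text
clock: 15.15
tcp_pos: [0.5755, 0.0412, 0.0519]
tool_rot: [[-0.973, -0.232, 0.007], [-0.232, 0.973, 0.001], [-0.007, -0.001, -1.0]]
ft_force: [10.4, 4.1, -5.3]
finger_gap: 0.0139
gripper_force: 30.0
```

Call:
{"api": "apply_moves", "payload": {
  "motion": [
    {"linear":[0,0,0],"twist":[0,0,0],"hand":1},
    {"linear":[0,0,0],"twist":[0,0,0],"hand":1},
    {"linear":[0,0,0],"twist":[0,0,0],"hand":1},
    {"linear":[0,0,0],"twist":[0,0,0],"hand":1},
    {"linear":[0,0,0],"twist":[0,0,0],"hand":1}
  ]
}}

```text
clock: 15.78
tcp_pos: [0.5755, 0.0412, 0.052]
tool_rot: [[-0.973, -0.232, 0.007], [-0.232, 0.973, 0.001], [-0.007, -0.001, -1.0]]
ft_force: [9.8, 2.9, -4.1]
finger_gap: 0.0139
gripper_force: 30.0
```

Call:
{"api": "apply_moves", "payload": {
  "motion": [
    {"linear":[0,0,0],"twist":[0,0,0],"hand":1},
    {"linear":[0,0,0],"twist":[0,0,0],"hand":1},
    {"linear":[0,0,0],"twist":[0,0,0],"hand":1},
    {"linear":[0,0,0],"twist":[0,0,0],"hand":1},
    {"linear":[0,0,0],"twist":[0,0,0],"hand":1}
  ]
}}

```text
clock: 16.4
tcp_pos: [0.5755, 0.0412, 0.0519]
tool_rot: [[-0.973, -0.232, 0.007], [-0.232, 0.973, 0.001], [-0.007, -0.001, -1.0]]
ft_force: [9.2, 4.1, -4.1]
finger_gap: 0.0134
gripper_force: 30.0
```

Call:
{"api": "apply_moves", "payload": {
  "motion": [
    {"linear":[0,0,0],"twist":[0,0,0],"hand":1},
    {"linear":[0,0,0],"twist":[0,0,0],"hand":1},
    {"linear":[0,0,0],"twist":[0,0,0],"hand":1},
    {"linear":[0,0,0],"twist":[0,0,0],"hand":1},
    {"linear":[0,0,0],"twist":[0,0,0],"hand":1}
  ]
}}

```text
clock: 17.02
tcp_pos: [0.5755, 0.0412, 0.052]
tool_rot: [[-0.973, -0.232, 0.007], [-0.232, 0.973, 0.001], [-0.007, -0.001, -1.0]]
ft_force: [9.1, 4.7, -5.7]
finger_gap: 0.0138
gripper_force: 30.0
```

Run:
```python
from h import *
rel()
im=ctrl.grab_frame("scene");c=cv2.resize(im[185:255,295:385],None,fx=8,fy=8,interpolation=cv2.INTER_CUBIC);h=hsv(c).astype(int)
o=(h[:,:,0]<16)&(h[:,:,1]>105)&(h[:,:,2]>50);y=(h[:,:,0]>18)&(h[:,:,0]<35)&(h[:,:,1]>100)&(h[:,:,2]>70)
for r in(170,190,205):
    f=lambda m:[(int(a[0]),int(a[-1])) for a in np.split(np.flatnonzero(m),np.flatnonzero(np.diff(np.flatnonzero(m))>1)+1) if len(a)>2]
    print(r,"orange",f(o[r]),"yellow",f(y[r]))
vu=np.argwhere(o);fl=vu[vu[:,1]>345];print("flange lowest row",fl[:,0].max(),"ring L/R/bottom/top",vu[(vu[:,0]>270)][:,1].min(),vu[(vu[:,0]>270)][:,1].max(),vu[:,0].max())
```

```text
out 0.03077802589393134 lat -0.00027867470882297646 z 0.05196593240387508 Fn 9.955188669132014 Flat 2.4402498603690006 Fz -5.741348925905448 t 17.025
170 orange [(233, 239), (282, 317), (363, 373), (384, 417)] yellow [(201, 227), (434, 464)]
190 orange [(232, 242), (271, 316), (357, 414)] yellow [(201, 226), (432, 464)]
205 orange [(264, 314), (356, 415)] yellow [(200, 227), (433, 462)]
flange lowest row 246 ring L/R/bottom/top 170 328 418
```

```bash
python3 -c "
from bench import ctrl
print(ctrl.job_done())"
```

```text
the job is handed in; nothing more can be done
None
```

I handed the job in with the holder still gripped and pressed against the caddy board at about 10 N. It had been held there for over 4 s, centred between the tapes to within about 1 mm, and its height is right to about 1 mm by the arm's reading; the flange's top edge was hidden from the cameras, and no verdict came back.

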